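# Lay out two front-door locks for rebuilding

### The job

Lay out the parts of the two dismantled door locks on the black mat: lay the long euro cylinder behind the flat mortice lock, parallel to its long side, and stand the round rim cylinder on its flange behind the thick nightlatch; each goes on the side opposite the lock's bolt, centred on that side, with a gap of about 40 mm to the lock. Lay the flat round rose midway between the centres of the two locks, and after that stand the door knob upright, centred on top of the rose. Leave the padlock and the oil bottle where they are.

Things in the scene. Friction and masses are not known exactly. Their poses are not given: they have to be found in the camera images.
- euro_center (a point): Loose brass euro cylinder lying on its side: a bar of constant keyhole-shaped section, 70 mm long (along its y axis), 33 mm wide (x), 17 mm high, with a dark cam ring in the middle; 0.2 kg. This point is the centre of its length and width, half-way up (8.5 mm over what it lies on). It starts on the bare table, at either side of the mat, turned any way. It is gripped across its 33 mm width.
- rim_center (a point): Loose brass rim cylinder standing on its round flange: flange 40 mm diameter and 6 mm high, above it a body 30 mm diameter up to 38 mm, and on top a thin steel tail bar (8 x 3 mm) up to 55 mm; 0.18 kg. This point is on its axis, 19 mm above its underside; z is its axis. It starts upright on the bare table, at either side of the mat. Its turn about the axis does not matter.
- rose_center (a point): Loose rose: a flat round steel disc, 52 mm diameter, 14 mm high, flat on top with a dark spot in the centre; 0.12 kg. This point is its centre, 7 mm above its underside; z is its axis. It starts flat on the bare table, at either side of the mat.
- knob_center (a point): Loose steel door knob standing on its foot: foot 36 mm diameter, neck 22 mm, round head 50 mm diameter (widest from 36 to 50 mm above its underside), 60 mm high in all; 0.22 kg. This point is on its axis, 30 mm above its underside; z is its axis. It starts upright on the bare table, at either side of the mat.
- mortice: Mortice lock lying flat on the mat, held fast: thin steel case 18 mm high, 64 mm deep (its x axis, from -32 to +32 mm) and 100 mm long (y), with a brass strip 130 mm long and 20 mm high along its front (-x) edge, out of which a brass bolt sticks 18 mm towards -x. Origin: centre of the case's underside, on the mat. Its back is +x (about away from the robot); the euro cylinder goes behind that back. It may be the left or the right lock.
- nightlatch: Nightlatch (rim lock) lying on the mat, held fast: thick painted box 34 mm high, 64 mm deep (its x axis, from -32 to +32 mm) and 92 mm long (y), with a turn-snib on top up to 44 mm, and a brass bolt that sticks out 16 mm from its front towards -x. Origin: centre of its underside, on the mat. Its back is +x (about away from the robot); the rim cylinder goes behind that back. It may be the left or the right lock.
- mat_mid (a point): Point on the upper face of the black rubber mat (260 x 420 mm, 3 mm thick, so its upper face is 3 mm above the table), midway between the origins of the two locks, which are 270 mm apart. x and y lie along the mat's short and long sides. The mat is fixed. The place for the rose.
- padlock_center (a point): Small brass padlock with steel shackle, a bystander lying on the mat near its far edge, next to a small white dish (which is fixed to the mat, 44 mm wide and 16 mm high, to the padlock's left as the robot sees it); the padlock's body is 34 x 40 x 18 mm, 65 mm long with the shackle. This point is half-way up in the middle. Not to be moved.
- oil_center (a point): Small white oil bottle with a red cap, a bystander standing on the table to the left of the mat, 36 mm diameter, 80 mm high; this point is its centre. Not to be moved.
Not all that is in view belongs to the job. Leave any blue, green or turquoise look-alike of the part that bears knob_center alone.

How it is judged:
On the way, in this order (a step that is already met when the one before it is completed fails the run):
1. the rose lies flat on the mat, midway between the locks (within 12 mm) (horizontal distance between rose_center and mat_mid below 0.012 m and height (world z) of rose_center below 0.014 m and angle between rose_center's own z axis and vertical below 0.1 rad and linear speed of rose below 0.02 m/s), for 0.2 s.
2. the knob stands upright on top of the rose (centred within 10 mm) (horizontal distance between knob_center and rose_center below 0.01 m and z of knob_center in the frame of rose_center between 0.033 and 0.041 m and angle between each of knob_center, rose_center's own z axis and vertical below 0.1 rad and horizontal distance between rose_center and mat_mid below 0.012 m and height (world z) of rose_center below 0.014 m), for 0.2 s.
At the end, for the whole second after the job is handed in: Behind their locks, gap 40 mm and centred, each within 12 mm: euro cylinder lying parallel (0.2 rad) to the mortice lock, rim cylinder upright (0.1 rad) at the nightlatch. Rose flat midway between the locks' centres within 12 mm; knob upright on it, centred within 10 mm. All at rest (all of step 2 and x of euro_center in the frame of mortice between 0.0765 and 0.1005 m and y of euro_center in the frame of mortice between -0.012 and 0.012 m and angle between the y axis of euro_center and the y axis of mortice, either way round below 0.2 rad and height (world z) of euro_center between 0.008 and 0.017 m and x of rim_center in the frame of nightlatch between 0.08 and 0.104 m and y of rim_center in the frame of nightlatch between -0.012 and 0.012 m and angle between rim_center's own z axis and vertical below 0.1 rad and height (world z) of rim_center between 0.018 and 0.026 m and linear speed of each of euro, rim, rose, knob below 0.02 m/s); the robot touches nothing.
It fails at once if the padlock is moved more than 15 mm (distance of padlock_center from where it was at the start of the episode above 0.015 m).
It fails at once if the oil bottle is moved more than 15 mm or knocked over (distance of oil_center from where it was at the start of the episode above 0.015 m).
It also fails if it takes over 109 s, if anything falls off the work surface, if the arm or the gripper's body presses on something with over 40 N, if the wrist force passes 120 N, or if a joint passes its speed limit or range.

### The arm

A 7-joint arm with a two-finger parallel gripper is mounted at the origin on the work surface. World frame = base frame: x ahead of the robot, y to its left, z up, the work surface at z = 0. Lengths are in m, angles in rad, forces in N, time in s.
With the tool pointing down it reaches from about 0.4 to 0.85 m from the base axis. Payload 10.4 kg.
Tool frame: the origin (TCP) lies on the mounting face of the last link; the fingertips stand r.tips_ahead ahead of it and the grasp point (between the pads) lies 164 mm ahead of it (r.tips_ahead is the distance from the TCP to the fingertips, in m); z points along the fingers, y is the line along which they close (so a half turn about z gives the same grasp; the last joint's range is limited). The gripper opens to 87 mm and grips with 3 to 60 N. Pads are 19 mm wide; open, the fingers measure 117 mm over their backs; the gripper's body (75 mm by 190 mm) begins 51 mm behind the grasp point.
Start: joints at [-0.023, 0.332, -0.065, 1.46, 0.022, 1.35, -0.088], TCP at [0.625, 0, 0.405] pointing down, gripper open.
Joint ranges: [-2.6, 2.6], [-0.5, 2.12], [-1.47, 1.34], [0.16, 2.42], [-1.27, 4.41], [0.06, 2.06], [-2.6, 2.6]. Speed limits (rad/s): [2.22, 2.22, 2.79, 2.79, 3.14, 3.14, 3.14].

### API

Orientations are given as a unit quaternion [x, y, z, w].
In Python, from bench import telemetry, imaging, job, r gives the robot as it stands.
- The arm moves only by the tool move_arm, never from a script. Its argument "steps" is a list of rows, each an object of numbers: "dx", "dy", "dz": the shift along the tool's x, y, z in cm; "spin": the turn about the tool's z in rad. In form: [{"dx": .., "dy": .., "dz": .., "spin": ..}, ...]. A call has 1 to 12 rows; each row shifts and turns the commanded pose from where the row before left it, along the tool's axes as they then stand; what a row does not reach is not made up. A row lasts 1/10 s, in which the tool goes at most 50 mm and 8.59 degrees, less where a joint would pass 70% of its speed; a pose out of reach is approached as far as the arm can. A call with a gripper value outside its range is refused whole. "claw" is the finger opening in cm, from 0 to 8.7, set as the call begins (left out, the last holds). The fingers move at their own pace and stop on an object; "squeeze" is the grip in N (left out, the last holds). Time passes only in rows, so rows that do not move let the fingers close. It gives the time, the measured TCP pose, the force, the opening and the grip force at its end, in the units of the state.
- telemetry.read_state(): the state, without advancing time (a new reading comes with each control period).
- imaging.camera(name): name is "scene" or "side" or "wrist"; returns a dict with "img" (480x640x3 uint8, red, green, blue), "camera_matrix" (3x3 intrinsics, pixels), "D" ([k1, k2, p1, p2, k3] as OpenCV has them; the pictures are not rectified), "R" (3x3) and "t" (3): a world point X has camera coordinates R X + t. Camera axes: x right, y down, z forward; pixel columns grow to the right and rows downward; lengths in m; the calibration is good to about 2 mm. A picture is of the moment at which its call begins. There is no depth.
- job.close_job(): hands the job in; it is judged then, once.
The state is a dict: "time": time; "joint_positions": joint angles; "joint_vel": joint speeds; "joint_torque": joint torques, N m; "ee_pos": TCP position; "eef_rot": TCP orientation; "ft_force": force on the tool from outside, world axes, zero at the start; "torque": the same for the moment, N m; "width": finger opening in m; "grip_force": force on a finger pad.
Only numpy, scipy, OpenCV 4.12 (cv2) and the standard library are available. Lean on these libraries where they do the work, as an engineer would, in place of code of your own. Each camera call takes 0.05 s, during which the arm holds its last target. There are 200 camera calls.

## Working session

There is one attempt and no reset: what is moved stays moved. The work goes in short steps, Python scripts to look and compute and a tool call to move; the robot and the scene stay as the last step left them, time stands still between calls to the robot, and variables do not carry over. Pictures are saved under pics/ and viewed, at most 14 in all, crops included, and the job is handed in when it is done.

Besides the shell and the picture viewer there is one more tool, called after "Call:" by a JSON object that holds its "fn" and its "kwargs". move_arm: Moves the arm, as the interface text tells. Its arguments: {"type":"object","properties":{"steps":{"type":"array","items":{"type":"object","properties":{"dx":{"type":"number"},"dy":{"type":"number"},"dz":{"type":"number"},"spin":{"type":"number"}}}},"claw":{"type":"number"},"squeeze":{"type":"number"}},"required":["steps"]}

```bash
mkdir -p pics; ls; python3 - <<'E'
from bench import telemetry, imaging, job, r
import cv2,pickle
print(r.tips_ahead); s=telemetry.read_state(); print(s)
d={}
for n in ("scene","side","wrist"):
    c=imaging.camera(n); d[n]=c
    cv2.imwrite(f"pics/{n}0.png",c["img"][:,:,::-1]); print(n,c["camera_matrix"],c["D"],c["R"],c["t"])
pickle.dump(d,open("c0.pkl","wb"))
E
```

```text
pics
0.1822
{'time': 0.0, 'joint_positions': array([-0.02262194,  0.33286633, -0.06469218,  1.46095235,  0.02157585,
        1.34990129, -0.08849925]), 'joint_vel': array([-8.82271533e-05,  5.31940190e-04, -1.26463353e-03,  1.35881625e-04,
       -4.09538490e-04,  7.28168759e-04, -7.56501913e-04]), 'joint_torque': array([-1.20520472e-04, -6.23245955e+01,  2.44190963e-02, -3.89891267e+01,
       -6.13984605e-02,  3.97891912e-02,  1.87085252e-04]), 'ee_pos': array([6.24866610e-01, 1.92779695e-05, 4.03951924e-01]), 'eef_rot': array([ 7.07095561e-01,  7.07117638e-01, -5.22744946e-04, -4.90004738e-04]), 'ft_force': array([-0.34032049,  0.31561952, -0.33190026]), 'torque': array([0.01825849, 0.04305503, 0.04504526]), 'grip_force': 0.0, 'width': 0.08707897663577002}
scene [[615.41532148   0.         313.04618776]
 [  0.         615.41532148 243.16931031]
 [  0.           0.           1.        ]] [0.05751847 0.         0.         0.         0.        ] [[-0.24615045  0.969223   -0.0040903 ]
 [ 0.60595293  0.15059546 -0.7811159 ]
 [-0.75645952 -0.19475056 -0.62437266]] [ 0.09677327 -0.22071423  2.03278829]
side [[605.11678551   0.         318.4867067 ]
 [  0.         605.11678551 249.07696223]
 [  0.           0.           1.        ]] [0.03110272 0.         0.         0.         0.        ] [[ 0.77788743 -0.62838044 -0.00540053]
 [-0.30913699 -0.37517771 -0.87388558]
 [ 0.54710645  0.68145411 -0.48610166]] [-0.32369618  0.19598813  1.19582696]
wrist [[349.39753488   0.         316.84660658]
 [  0.         349.39753488 235.02523357]
 [  0.           0.           1.        ]] [0.01139412 0.         0.         0.         0.        ] [[ 9.99998786e-01  9.22656948e-04 -1.25598205e-03]
 [ 1.25979845e-03 -9.53005652e-01  3.02949897e-01]
 [-9.17439163e-04 -3.02951111e-01 -9.53005657e-01]] [-0.62396117 -0.03714839  0.39138935]
```

View pics/scene0.png

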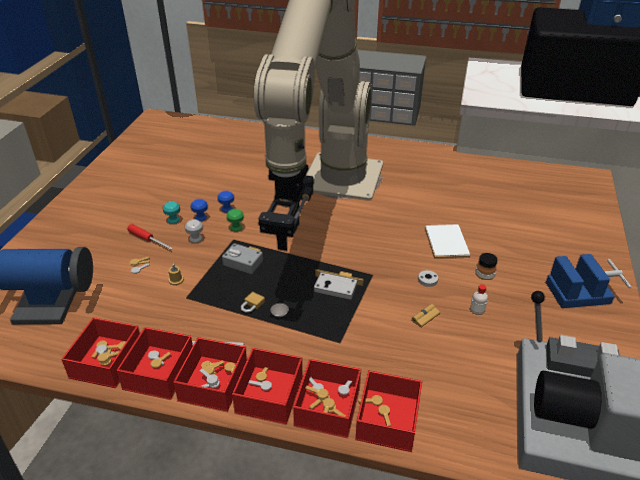

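View pics/wrist0.png

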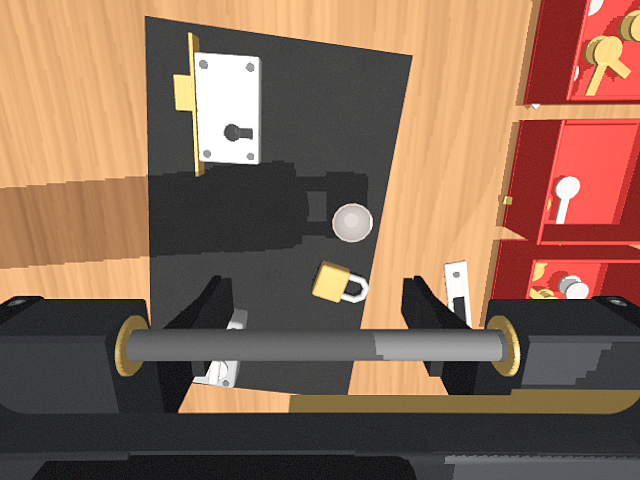

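View pics/side0.png

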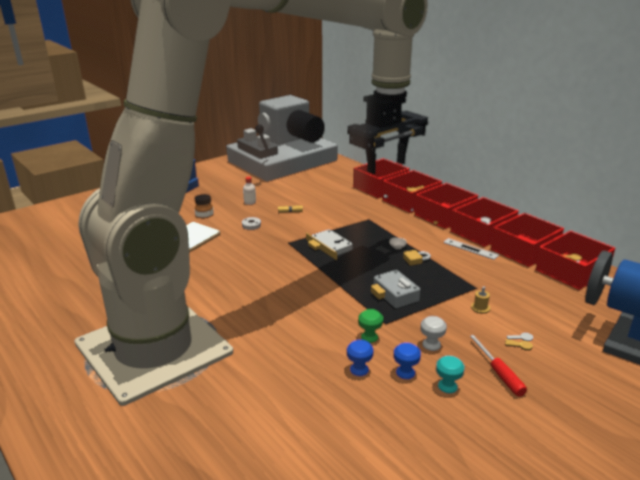

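Scene: rose (428,278), euro (427,315), grey knob (195,231), rim (175,274), mortice (335,284), nightlatch (242,257), oil (480,300), padlock (253,300). Green and blue knobs sit close to the grey one. I'll write the helpers and get first positions.

```bash
cat > h.py <<'E'
import numpy as np, cv2, pickle
from bench import telemetry, imaging, job, r
def ray(c,px):
    u=cv2.undistortPoints(np.array(px,float).reshape(-1,1,2),c["camera_matrix"],np.array(c["D"])).reshape(-1,2)
    d=np.c_[u,np.ones(len(u))]@c["R"]            # rows: R^T d
    return -c["R"].T@c["t"], d
def onplane(c,px,z):
    o,d=ray(c,px); return o+d*((z-o[2])/d[:,2])[:,None]
def proj(c,X):
    return cv2.projectPoints(np.array(X,float).reshape(-1,1,3),cv2.Rodrigues(c["R"])[0],c["t"],c["camera_matrix"],np.array(c["D"]))[0].reshape(-1,2)
def tri(c1,p1,c2,p2):
    o1,d1=ray(c1,[p1]);o2,d2=ray(c2,[p2]);A=np.c_[d1[0],-d2[0]]
    s=np.linalg.lstsq(A,o2-o1,rcond=None)[0]; a=o1+s[0]*d1[0];b=o2+s[1]*d2[0]
    return (a+b)/2,np.linalg.norm(a-b)
def rel(x,y,z,q=None):
    "shift in tool axes (cm) from the measured TCP to world TCP point"
    from scipy.spatial.transform import Rotation as Ro
    s=telemetry.read_state(); R=Ro.from_quat(s["eef_rot"])
    return np.round(100*R.inv().apply(np.array([x,y,z])-s["ee_pos"]),2)
E
python3 - <<'E'
from h import *
np.set_printoptions(precision=4,suppress=True)
d=pickle.load(open("c0.pkl","rb")); S,D,W=d["scene"],d["side"],d["wrist"]
for n,z,p in [("rose",.014,(428,277)),("euro",.0085,(427,315)),("knobhead",.043,(195,227)),("rim",.019,(175,275)),("mort",.02,(335,284)),("night",.037,(242,254)),("pad",.012,(254,299)),("dish",.019,(280,309)),("oilbase",.0,(479,310)),("green",.043,(235,214)),("blue",.043,(226,197)),("blue2",.043,(199,206)),("teal",.043,(172,208)),("jarbase",0,(486,275))]:
    print(n,onplane(S,[p],z))
for n,p,q in [("rose",(428,278),(251,223)),("knobhead",(195,227),(433,325)),("rim",(175,270),(482,294)),("euro",(427,315),(290,209))]: print(n,tri(S,p,D,q))
print("wrist mortice case", onplane(W,[(195,52),(261,57),(260,164),(198,161)],.021))
print("strip top", onplane(W,[(191,34),(199,175)],.023))
print("mat", onplane(W,[(146,16),(412,56),(349,394),(152,385)],.003))
print("rose? dish", onplane(W,[(352,222)],.019),"pad",onplane(W,[(330,283)],.021))
print("boxes", onplane(W,[(528,120)],.0))
E
```

```text
rose [[0.4481 0.3259 0.014 ]]
euro [[0.5833 0.338  0.0085]]
knobhead [[ 0.4276 -0.3363  0.043 ]]
rim [[ 0.6066 -0.3205  0.019 ]]
mort [[0.5405 0.0961 0.02  ]]
night [[ 0.5024 -0.17    0.037 ]]
pad [[ 0.6364 -0.0927  0.012 ]]
dish [[ 0.6615 -0.0161  0.019 ]]
oilbase [[0.5252 0.4615 0.    ]]
green [[ 0.3409 -0.2479  0.043 ]]
blue [[ 0.2647 -0.3042  0.043 ]]
blue2 [[ 0.3285 -0.3651  0.043 ]]
teal [[ 0.3574 -0.4381  0.043 ]]
jarbase [[0.3865 0.474  0.    ]]
rose (array([0.4438, 0.3269, 0.0079]), np.float64(0.0021286557439111546))
knobhead (array([ 0.4319, -0.3349,  0.0461]), np.float64(0.0015807807300847057))
rim (array([ 0.6067, -0.3183,  0.0368]), np.float64(0.000970965679128003))
euro (array([0.5821, 0.3373, 0.0062]), np.float64(0.0022028479103834145))
wrist mortice case [[0.5105 0.147  0.021 ]
 [0.5717 0.143  0.021 ]
 [0.5659 0.0446 0.021 ]
 [0.5029 0.0475 0.021 ]]
strip top [[0.5091 0.1613 0.023 ]
 [0.5031 0.0336 0.023 ]]
mat [[ 0.4619  0.1804  0.003 ]
 [ 0.717   0.1468  0.003 ]
 [ 0.667  -0.2593  0.003 ]
 [ 0.4071 -0.2448  0.003 ]]
rose? dish [[ 0.662  -0.0173  0.019 ]] pad [[ 0.639  -0.0887  0.021 ]]
boxes [[0.8428 0.0873 0.    ]]
```

The lengths agree: locks 0.268 m apart (given 0.270), case about 62×98 mm. The tool's axes are x→world y, y→world x and z→down, and the fingers close along world x. Next a wrist view over the left-hand parts.

Call:
{"fn": "move_arm", "kwargs": {"steps": [{"dx": 3,"dy": -1},{"dx": 4,"dy": -1.6},{"dx": 4,"dy": -1.6},{"dx": 4,"dy": -1.6},{"dx": 4,"dy": -1.6},{"dx": 3,"dy": -1.6},{"dx": 2,"dy": -1},{"dx": 0},{"dx": 0},{"dx": 0}]}}

```text
$.steps[0]: bad value
```

```bash
python3 - <<'E'
from h import *
c=imaging.camera("wrist"); pickle.dump(c,open("w1.pkl","wb")); cv2.imwrite("pics/w1.png",c["img"][:,:,::-1]); print(telemetry.read_state()["ee_pos"])
E
```

```text
[ 6.24932224e-01 -1.21294618e-06  4.04257726e-01]
```

View pics/w1.png

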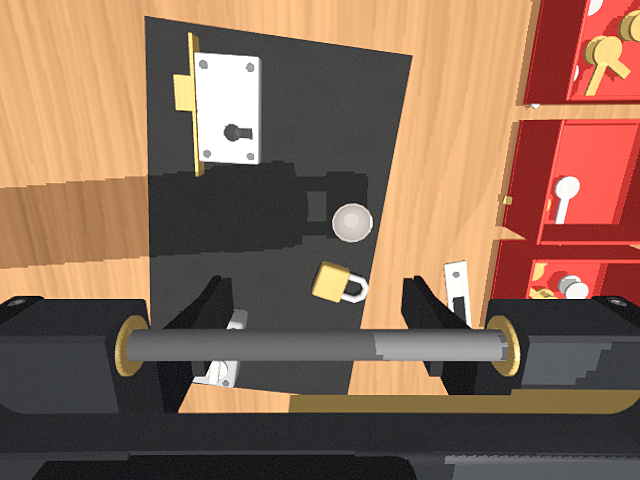

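The move was refused and the view is unchanged. Rows probably need all four keys.

Call:
{"fn": "move_arm", "kwargs": {"steps": [{"dx": 3,"dy": -1,"dz": 0,"spin": 0},{"dx": 4,"dy": -1.6,"dz": 0,"spin": 0},{"dx": 4,"dy": -1.6,"dz": 0,"spin": 0},{"dx": 4,"dy": -1.6,"dz": 0,"spin": 0},{"dx": 4,"dy": -1.6,"dz": 0,"spin": 0},{"dx": 3,"dy": -1.6,"dz": 0,"spin": 0},{"dx": 2,"dy": -1,"dz": 0,"spin": 0},{"dx": 0,"dy": 0,"dz": 0,"spin": 0},{"dx": 0,"dy": 0,"dz": 0,"spin": 0},{"dx": 0,"dy": 0,"dz": 0,"spin": 0}]}}

```text
time: 1.2
ee_pos: [0.5257, 0.2387, 0.4046]
eef_rot: [0.708, 0.706, -0.0, 0.0]
ft_force: [0.0, -1.2, -0.1]
width: 0.0866
grip_force: 0.0
```

```bash
python3 - <<'E'
from h import *
c=imaging.camera("wrist"); pickle.dump(c,open("w1.pkl","wb")); cv2.imwrite("pics/w1b.png",c["img"][:,:,::-1]); print(telemetry.read_state()["ee_pos"],telemetry.read_state()["time"])
E
```

```text
[0.52570399 0.23862796 0.40464762] 1.25
```

View pics/w1b.png

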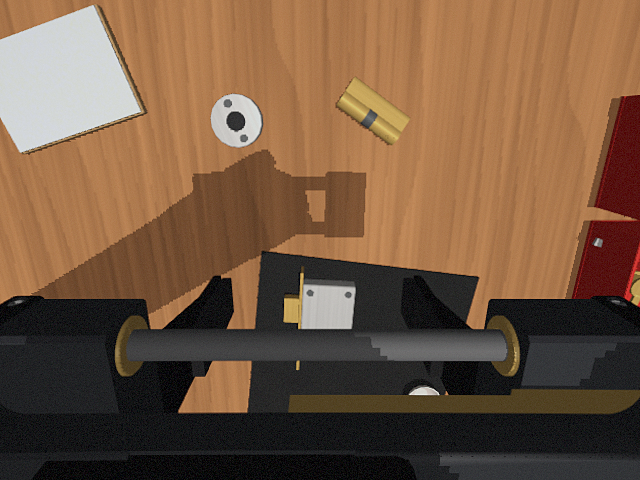

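Rose at (237,121) with its dark spot at the centre; euro at (373,111), long axis running from upper left to lower right. Now I measure both, and the mortice from the first wrist picture.

```bash
cat >> h.py <<'E'
def biggest(m,box):
    x0,y0,x1,y1=box; k=np.zeros(m.shape,np.uint8); k[y0:y1,x0:x1]=m[y0:y1,x0:x1]
    cs=cv2.findContours(k,cv2.RETR_EXTERNAL,cv2.CHAIN_APPROX_NONE)[0]
    return max(cs,key=cv2.contourArea).reshape(-1,2).astype(float)
def rect(P):
    "min-area rectangle (mm) of world points: centre, long, short, yaw of the long side"
    P=(P[:,:2]*1000).astype(np.float32); (c,(w,h),a)=cv2.minAreaRect(P)
    if w<h: w,h,a=h,w,a+90
    return np.round(c,1),round(w,1),round(h,1),round((a+90)%180-90,1)
def hsv(c): return cv2.cvtColor(c["img"],cv2.COLOR_RGB2HSV)
E
python3 - <<'E'
from h import *
np.set_printoptions(precision=4,suppress=True)
c=pickle.load(open("w1.pkl","rb")); H=hsv(c)
print(H[111,360],H[100,330],H[105,225],H[121,237],H[118,370])
m=((H[...,1]<60)&(H[...,2]>110)).astype(np.uint8)
b=biggest(m,(190,70,290,170)); P=onplane(c,b,.014); print("rose",cv2.minEnclosingCircle((P[:,:2]*1000).astype(np.float32)))
sp=biggest((H[...,2]<70).astype(np.uint8),(222,106,250,136)); print("spot",onplane(c,sp,.014).mean(0))
for lo in (17,19):
  m=((H[...,0]>lo)&(H[...,0]<32)&(H[...,1]>90)|(H[...,2]<75)).astype(np.uint8)
  b=biggest(m,(325,65,420,155)); print("euro",cv2.contourArea(b.astype(np.float32)),rect(onplane(c,b,.0085)))
w=pickle.load(open("c0.pkl","rb"))["wrist"]; H=hsv(w)
m=((H[...,1]<50)&(H[...,2]>130)).astype(np.uint8)
print("case",rect(onplane(w,biggest(m,(180,40,290,180)),.021)))
m=((H[...,0]>15)&(H[...,0]<32)&(H[...,1]>90)).astype(np.uint8); m[:,150:188]=0
print("strip",rect(onplane(w,biggest(m,(186,25,210,182)),.023)))
E
```

```text
[ 25 119 213] [ 14 143 166] [110   8  98] [130  14  55] [ 83   9 116]
rose ((443.73553466796875, 325.2710876464844), 25.81782341003418)
spot [0.4435 0.3251 0.014 ]
euro 2279.5 (array([583. , 333.6]), 72.2, 32.4, -34.1)
euro 2200.0 (array([582.7, 333.5]), 71.4, 31.9, -33.9)
case (array([537.3,  95.8]), 100.1, 62.2, 87.0)
strip (array([505.6,  97.6]), 130.7, 13.2, 86.6)
```

Sizes agree (rose Ø51.6, euro 71×32, case 100×62). Targets: euro to (0.625, 0.091), long side at 86.8°. Going over the euro now, turning the fingers across its width.

Call:
{"fn": "move_arm", "kwargs": {"claw": 7, "squeeze": 25, "steps": [{"dx": 3.2,"dy": 1.9,"dz": 0,"spin": 0},{"dx": 3.2,"dy": 1.9,"dz": 0,"spin": 0},{"dx": 3.1,"dy": 1.9,"dz": 0,"spin": 0},{"dx": 0,"dy": 0,"dz": 2.5,"spin": -0.14},{"dx": 0,"dy": 0,"dz": 2.5,"spin": -0.14},{"dx": 0,"dy": 0,"dz": 2.5,"spin": -0.14},{"dx": 0,"dy": 0,"dz": 2.5,"spin": -0.14},{"dx": 0,"dy": 0,"dz": 2.5,"spin": -0.14},{"dx": 0,"dy": 0,"dz": 2.5,"spin": -0.14},{"dx": 0,"dy": 0,"dz": 1,"spin": -0.14},{"dx": 0,"dy": 0,"dz": 0,"spin": 0},{"dx": 0,"dy": 0,"dz": 0,"spin": 0}]}}

```text
time: 2.45
ee_pos: [0.5827, 0.3342, 0.2451]
eef_rot: [0.294, 0.956, 0.0, 0.0]
ft_force: [0.0, -0.2, 0.1]
width: 0.07
grip_force: 0.0
```

```bash
cat >> h.py <<'E'
from scipy.spatial.transform import Rotation as Ro
def where(x,y,z,close=None):
    s=telemetry.read_state(); R=Ro.from_quat(s["eef_rot"]); a=R.apply([0,1,0]); yaw=np.degrees(np.arctan2(a[1],a[0]))
    print("t",s["time"],"ee",np.round(s["ee_pos"],4),"closing yaw",round(yaw,2),"tilt",round(np.degrees(np.arccos(-R.apply([0,0,1])[2])),2))
    if close is not None: print("spin",round(-np.radians((close-yaw+90)%180-90),3))
    print("shift cm now",rel(x,y,z))
E
python3 -c "
from h import *
where(.583,.3335,.1865,56)"
```

```text
t 2.45 ee [0.5827 0.3342 0.2451] closing yaw 55.83 tilt 0.02
spin -0.003
shift cm now [-0.06 -0.05  5.86]
```

Call:
{"fn": "move_arm", "kwargs": {"steps": [{"dx": -0.05,"dy": -0.05,"dz": 2,"spin": 0},{"dx": 0,"dy": 0,"dz": 2,"spin": 0},{"dx": 0,"dy": 0,"dz": 1.3,"spin": 0},{"dx": 0,"dy": 0,"dz": 0.5,"spin": 0},{"dx": 0,"dy": 0,"dz": 0,"spin": 0},{"dx": 0,"dy": 0,"dz": 0,"spin": 0}]}}

```text
time: 3.05
ee_pos: [0.5825, 0.3346, 0.1879]
eef_rot: [0.291, 0.957, 0.001, 0.001]
ft_force: [0.2, 0.6, -0.1]
width: 0.0702
grip_force: 0.0
```

Call:
{"fn": "move_arm", "kwargs": {"claw": 0, "steps": [{"dx": 0,"dy": 0,"dz": 0,"spin": 0},{"dx": 0,"dy": 0,"dz": 0,"spin": 0},{"dx": 0,"dy": 0,"dz": 0,"spin": 0},{"dx": 0,"dy": 0,"dz": 0,"spin": 0},{"dx": 0,"dy": 0,"dz": 0,"spin": 0},{"dx": 0,"dy": 0,"dz": 0,"spin": 0},{"dx": 0,"dy": 0,"dz": 0,"spin": 0},{"dx": 0,"dy": 0,"dz": 0,"spin": 0}]}}

```text
time: 3.85
ee_pos: [0.5822, 0.3343, 0.1868]
eef_rot: [0.291, 0.957, -0.0, 0.0]
ft_force: [-0.9, -0.4, 0.6]
width: 0.0319
grip_force: 25.0
```

Call:
{"fn": "move_arm", "kwargs": {"steps": [{"dx": 0,"dy": 0,"dz": -1,"spin": 0},{"dx": 0,"dy": 0,"dz": -2,"spin": 0.1},{"dx": 0,"dy": 0,"dz": -2,"spin": 0.14},{"dx": 0,"dy": 0,"dz": -2,"spin": 0.14},{"dx": 0,"dy": 0,"dz": -1,"spin": 0.14},{"dx": 0,"dy": 0,"dz": 0,"spin": 0.14},{"dx": 0,"dy": 0,"dz": 0,"spin": 0.14},{"dx": 0,"dy": 0,"dz": 0,"spin": 0.14},{"dx": 0,"dy": 0,"dz": 0,"spin": 0.1},{"dx": 0,"dy": 0,"dz": 0,"spin": 0},{"dx": 0,"dy": 0,"dz": 0,"spin": 0}]}}

```text
time: 4.95
ee_pos: [0.582, 0.3344, 0.267]
eef_rot: [0.727, 0.687, 0.0, 0.0]
ft_force: [0.1, 0.6, -2.7]
width: 0.0317
grip_force: 25.0
```

```bash
python3 -c "
from h import *
where(.6249,.0909,.265,-3.2)"
```

```text
t 4.95 ee [0.582  0.3344 0.267 ] closing yaw -3.24 tilt 0.01
spin -0.001
shift cm now [-24.07   5.66   0.2 ]
```

Call:
{"fn": "move_arm", "kwargs": {"steps": [{"dx": -2.5,"dy": 0.6,"dz": 0,"spin": 0},{"dx": -3.6,"dy": 0.8,"dz": 0,"spin": 0},{"dx": -4,"dy": 1,"dz": 0,"spin": 0},{"dx": -4,"dy": 1,"dz": 0,"spin": 0},{"dx": -4,"dy": 1,"dz": 0,"spin": 0},{"dx": -3.5,"dy": 0.8,"dz": 0,"spin": 0},{"dx": -2.5,"dy": 0.5,"dz": 0,"spin": 0},{"dx": 0,"dy": 0,"dz": 2,"spin": 0},{"dx": 0,"dy": 0,"dz": 2,"spin": 0},{"dx": 0,"dy": 0,"dz": 1.5,"spin": 0},{"dx": 0,"dy": 0,"dz": 0,"spin": 0},{"dx": 0,"dy": 0,"dz": 0,"spin": 0}]}}

```text
time: 6.15
ee_pos: [0.6247, 0.0906, 0.2121]
eef_rot: [0.728, 0.686, 0.0, -0.0]
ft_force: [-0.1, -0.0, -2.1]
width: 0.032
grip_force: 25.0
```

```bash
python3 -c "
from h import *
where(.6249,.0909,.1905,-3.2)"
```

```text
t 6.15 ee [0.6247 0.0906 0.2121] closing yaw -3.37 tilt 0.01
spin -0.003
shift cm now [0.03 0.02 2.16]
```

Call:
{"fn": "move_arm", "kwargs": {"steps": [{"dx": 0,"dy": 0,"dz": 1,"spin": 0},{"dx": 0,"dy": 0,"dz": 0.6,"spin": 0},{"dx": 0,"dy": 0,"dz": 0.4,"spin": 0},{"dx": 0,"dy": 0,"dz": 0.15,"spin": 0},{"dx": 0,"dy": 0,"dz": 0,"spin": 0},{"dx": 0,"dy": 0,"dz": 0,"spin": 0}]}}

```text
time: 6.75
ee_pos: [0.6247, 0.0904, 0.1905]
eef_rot: [0.728, 0.686, 0.0, 0.0]
ft_force: [-0.1, 0.5, -1.8]
width: 0.0325
grip_force: 25.0
```

Call:
{"fn": "move_arm", "kwargs": {"claw": 4.8, "steps": [{"dx": 0,"dy": 0,"dz": 0,"spin": 0},{"dx": 0,"dy": 0,"dz": 0,"spin": 0},{"dx": 0,"dy": 0,"dz": 0,"spin": 0},{"dx": 0,"dy": 0,"dz": 0,"spin": 0},{"dx": 0,"dy": 0,"dz": 0,"spin": 0},{"dx": 0,"dy": 0,"dz": -2,"spin": 0},{"dx": 0,"dy": 0,"dz": -3,"spin": 0},{"dx": 0,"dy": 0,"dz": -3,"spin": 0},{"dx": 0,"dy": 0,"dz": -2,"spin": 0},{"dx": 0,"dy": 0,"dz": 0,"spin": 0}]}}

```text
time: 7.75
ee_pos: [0.6255, 0.0905, 0.2938]
eef_rot: [0.728, 0.686, 0.002, 0.002]
ft_force: [0.0, -0.3, 0.6]
width: 0.0479
grip_force: 0.0
```

```bash
python3 -c "
from h import *
where(.4435,.3252,.26,0)"
```

```text
t 7.75 ee [0.6255 0.0905 0.2938] closing yaw -3.44 tilt 0.32
spin -0.06
shift cm now [ 22.33 -19.59   3.3 ]
```

Call:
{"fn": "move_arm", "kwargs": {"claw": 7.2, "steps": [{"dx": 2.2,"dy": -2,"dz": 0,"spin": 0},{"dx": 3.2,"dy": -2.8,"dz": 0,"spin": 0},{"dx": 3.2,"dy": -2.8,"dz": 0,"spin": 0},{"dx": 3.2,"dy": -2.8,"dz": 0,"spin": 0},{"dx": 3.2,"dy": -2.8,"dz": 0,"spin": 0},{"dx": 3.2,"dy": -2.8,"dz": 0,"spin": 0},{"dx": 2.6,"dy": -2.2,"dz": 1,"spin": 0},{"dx": 1.5,"dy": -1.4,"dz": 2.3,"spin": 0},{"dx": 0,"dy": 0,"dz": 2,"spin": 0},{"dx": 0,"dy": 0,"dz": 0,"spin": 0},{"dx": 0,"dy": 0,"dz": 0,"spin": 0}]}}

```text
time: 8.85
ee_pos: [0.4425, 0.3242, 0.237]
eef_rot: [0.728, 0.685, -0.001, 0.0]
ft_force: [-0.0, 0.3, 0.7]
width: 0.0719
grip_force: 0.0
```

```bash
python3 -c "
from h import *
where(.4435,.3252,.1865,-3)"
```

```text
t 8.85 ee [0.4425 0.3242 0.237 ] closing yaw -3.47 tilt 0.07
spin -0.008
shift cm now [0.11 0.1  5.05]
```

Call:
{"fn": "move_arm", "kwargs": {"steps": [{"dx": 0.1,"dy": 0.1,"dz": 2,"spin": 0},{"dx": 0,"dy": 0,"dz": 2,"spin": 0},{"dx": 0,"dy": 0,"dz": 0.7,"spin": 0},{"dx": 0,"dy": 0,"dz": 0.4,"spin": 0},{"dx": 0,"dy": 0,"dz": 0,"spin": 0},{"dx": 0,"dy": 0,"dz": 0,"spin": 0}]}}

```text
time: 9.45
ee_pos: [0.4438, 0.3258, 0.1873]
eef_rot: [0.728, 0.685, 0.001, 0.0]
ft_force: [-0.2, 0.4, -0.4]
width: 0.0717
grip_force: 0.0
```

Call:
{"fn": "move_arm", "kwargs": {"claw": 0, "steps": [{"dx": 0,"dy": 0,"dz": 0,"spin": 0},{"dx": 0,"dy": 0,"dz": 0,"spin": 0},{"dx": 0,"dy": 0,"dz": 0,"spin": 0},{"dx": 0,"dy": 0,"dz": 0,"spin": 0},{"dx": 0,"dy": 0,"dz": 0,"spin": 0},{"dx": 0,"dy": 0,"dz": 0,"spin": 0}]}}

```text
time: 10.05
ee_pos: [0.4435, 0.3257, 0.1865]
eef_rot: [0.728, 0.686, 0.0, 0.0]
ft_force: [-0.7, -0.7, 3.0]
width: 0.0512
grip_force: 25.0
```

Call:
{"fn": "move_arm", "kwargs": {"steps": [{"dx": 0,"dy": 0,"dz": -2,"spin": 0},{"dx": 0,"dy": 0,"dz": -3,"spin": 0},{"dx": -3,"dy": 0,"dz": -3,"spin": 0},{"dx": -4,"dy": 0.5,"dz": -2,"spin": 0},{"dx": -4,"dy": 0.5,"dz": -2,"spin": 0},{"dx": -4,"dy": 0.5,"dz": -2,"spin": 0},{"dx": -4,"dy": 0.5,"dz": -2,"spin": 0},{"dx": -4,"dy": 0.5,"dz": -2,"spin": 0},{"dx": -4,"dy": 0.5,"dz": -2,"spin": 0},{"dx": -4.5,"dy": 0.5,"dz": -1,"spin": 0},{"dx": -4.5,"dy": 0.5,"dz": 0,"spin": 0},{"dx": -4.5,"dy": 0.5,"dz": 0,"spin": 0}]}}

```text
time: 11.25
ee_pos: [0.4636, -0.0831, 0.3965]
eef_rot: [0.728, 0.686, 0.0, 0.0]
ft_force: [0.7, 0.4, -1.2]
width: 0.0513
grip_force: 25.0
```

Call:
{"fn": "move_arm", "kwargs": {"steps": [{"dx": -4.5,"dy": 0.5,"dz": 0,"spin": 0},{"dx": -4.5,"dy": 0.5,"dz": 0,"spin": 0},{"dx": -4.5,"dy": 0.5,"dz": 0,"spin": 0},{"dx": -4,"dy": 0.5,"dz": 0,"spin": 0},{"dx": -2,"dy": 0.5,"dz": 0,"spin": 0.05},{"dx": 0,"dy": 0,"dz": 0,"spin": 0},{"dx": 0,"dy": 0,"dz": 0,"spin": 0},{"dx": 0,"dy": 0,"dz": 0,"spin": 0}]}}

```text
time: 12.05
ee_pos: [0.4775, -0.2762, 0.396]
eef_rot: [0.744, 0.668, 0.0, -0.0]
ft_force: [-0.6, 0.6, -1.5]
width: 0.0511
grip_force: 25.0
```

```bash
python3 - <<'E'
from h import *
c=imaging.camera("wrist"); pickle.dump(c,open("w2.pkl","wb")); cv2.imwrite("pics/w2.png",c["img"][:,:,::-1]); where(.52,-.037,.26,-5)
E
```

```text
t 12.1 ee [ 0.4775 -0.2762  0.3962] closing yaw -6.17 tilt 0.03
spin -0.02
shift cm now [24.23  1.65 13.63]
```

View pics/w2.png

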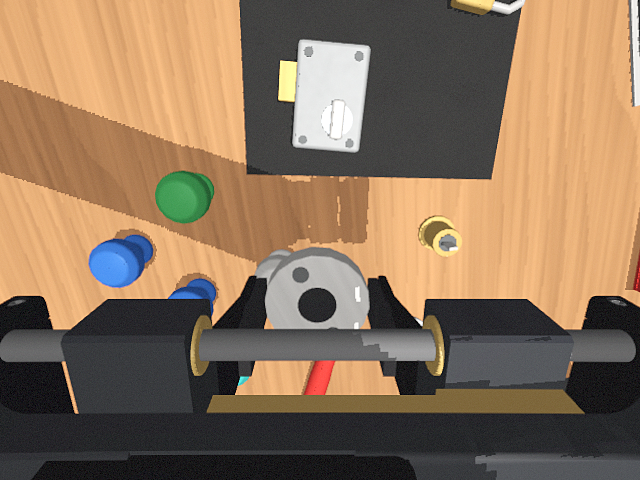

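Nightlatch top at about (331,96) with its bolt to the left; rim cylinder at (440,238); green knob at (184,196); the rose is in the grip.

```bash
python3 - <<'E'
from h import *
np.set_printoptions(precision=4,suppress=True)
c=pickle.load(open("w2.pkl","rb")); H=hsv(c)
m=((H[...,1]<50)&(H[...,2]>100)).astype(np.uint8)
b=biggest(m,(270,25,390,165)); (n,L,Wd,a)=rect(onplane(c,b,.037)); print("night",n,L,Wd,a)
print("hand quad",onplane(c,[(297,38),(371,45),(361,153),(291,150)],.037)[:,:2])
bm=((H[...,0]>18)&(H[...,0]<32)&(H[...,1]>90)).astype(np.uint8)
b=biggest(bm,(410,205,475,270)); f=b.astype(np.float32); print("rim blob",cv2.boundingRect(f.astype(int)))
print("rim: top c", onplane(c,[(446,242)],.038), "flange c", onplane(c,[(437,235)],.006))
cv2.imwrite("pics/rim.png",cv2.resize(np.hstack([c["img"][190:290,380:500,::-1],c["img"][20:170,250:400,::-1][:100,:120]]),None,fx=3,fy=3,interpolation=cv2.INTER_NEAREST))
M=np.array([536.6,95.8]); print("dist",np.linalg.norm(M-n),"mid",(M+n)/2)
E
```

```text
night [ 499.8 -172. ] 91.1 63.4 79.0
hand quad [[ 0.4764 -0.1212]
 [ 0.5394 -0.1334]
 [ 0.5246 -0.2233]
 [ 0.4592 -0.2135]]
rim blob (419, 216, 43, 41)
rim: top c [[ 0.6044 -0.3208  0.038 ]] flange c [[ 0.6057 -0.3236  0.006 ]]
dist 270.31662915921396 mid [518.2 -38.1]
```

View pics/rim.png

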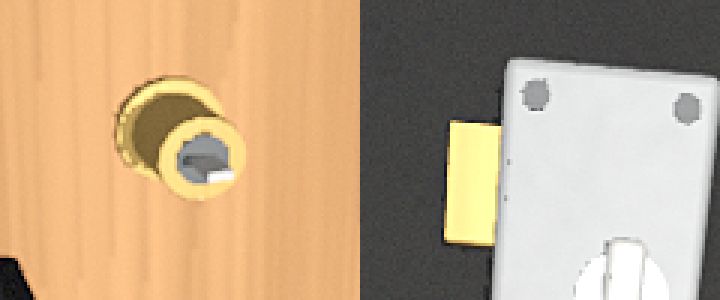

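The nightlatch measures 91×63 mm and the locks are 270.3 mm apart (270 given), so this holds. mat_mid = (0.518,-0.038), rim target = (0.590,-0.190). Now placing the rose.

Call:
{"fn": "move_arm", "kwargs": {"steps": [{"dx": 3,"dy": 0.2,"dz": 0,"spin": 0},{"dx": 4,"dy": 0.2,"dz": 1,"spin": 0},{"dx": 4,"dy": 0.2,"dz": 2,"spin": 0},{"dx": 4,"dy": 0.3,"dz": 3,"spin": 0},{"dx": 4,"dy": 0.3,"dz": 3,"spin": 0},{"dx": 3,"dy": 0.2,"dz": 3,"spin": 0},{"dx": 2.1,"dy": 0.1,"dz": 2.5,"spin": 0},{"dx": 0,"dy": 0,"dz": 2,"spin": 0},{"dx": 0,"dy": 0,"dz": 1,"spin": 0},{"dx": 0,"dy": 0,"dz": 0,"spin": 0},{"dx": 0,"dy": 0,"dz": 0,"spin": 0}]}}

```text
time: 13.2
ee_pos: [0.5189, -0.0401, 0.2223]
eef_rot: [0.745, 0.667, 0.0, 0.0]
ft_force: [0.1, 0.2, -0.5]
width: 0.0514
grip_force: 25.0
```

```bash
python3 -c "
from h import *
where(.5182,-.0378,.1898,-5)"
```

```text
t 13.2 ee [ 0.5189 -0.0401  0.2223] closing yaw -6.33 tilt 0.07
spin -0.023
shift cm now [ 0.22 -0.09  3.25]
```

Call:
{"fn": "move_arm", "kwargs": {"steps": [{"dx": 0.2,"dy": -0.1,"dz": 1.5,"spin": 0},{"dx": 0,"dy": 0,"dz": 1,"spin": 0},{"dx": 0,"dy": 0,"dz": 0.4,"spin": 0},{"dx": 0,"dy": 0,"dz": 0.3,"spin": 0},{"dx": 0,"dy": 0,"dz": 0,"spin": 0},{"dx": 0,"dy": 0,"dz": 0,"spin": 0},{"dx": 0,"dy": 0,"dz": 0,"spin": 0}]}}

```text
time: 13.9
ee_pos: [0.518, -0.0377, 0.1897]
eef_rot: [0.745, 0.667, 0.0, 0.0]
ft_force: [0.6, -0.3, -1.8]
width: 0.0512
grip_force: 25.0
```

Call:
{"fn": "move_arm", "kwargs": {"claw": 6.8, "steps": [{"dx": 0,"dy": 0,"dz": 0,"spin": 0},{"dx": 0,"dy": 0,"dz": 0,"spin": 0},{"dx": 0,"dy": 0,"dz": 0,"spin": 0},{"dx": 0,"dy": 0,"dz": 0,"spin": 0},{"dx": 0,"dy": 0,"dz": -2,"spin": 0},{"dx": 0,"dy": 0,"dz": -3,"spin": 0},{"dx": 0,"dy": 0,"dz": -3,"spin": 0},{"dx": 0,"dy": 0,"dz": -2,"spin": 0},{"dx": 0,"dy": 0,"dz": 0,"spin": 0}]}}

```text
time: 14.8
ee_pos: [0.5188, -0.0377, 0.2924]
eef_rot: [0.745, 0.667, 0.002, 0.002]
ft_force: [0.1, 0.8, -0.1]
width: 0.0678
grip_force: 0.0
```

```bash
python3 - <<'E'
from h import *
where(.47,-.43,.40,0)
c=pickle.load(open("w2.pkl","rb")); print(onplane(c,[(447.5,242.3)],.038))
E
```

```text
t 14.8 ee [ 0.5188 -0.0377  0.2924] closing yaw -6.31 tilt 0.3
spin -0.11
shift cm now [-39.52  -0.48 -10.8 ]
[[ 0.60592922 -0.32127826  0.038     ]]
```

Call:
{"fn": "move_arm", "kwargs": {"steps": [{"dx": -2,"dy": 0,"dz": -1.5,"spin": 0},{"dx": -4,"dy": 0,"dz": -2,"spin": 0},{"dx": -4,"dy": 0,"dz": -2,"spin": 0},{"dx": -4,"dy": 0,"dz": -2,"spin": 0},{"dx": -4,"dy": 0,"dz": -2,"spin": 0},{"dx": -4.5,"dy": 0,"dz": -1,"spin": 0},{"dx": -4.5,"dy": 0,"dz": 0,"spin": 0},{"dx": -4.5,"dy": 0,"dz": 0,"spin": 0},{"dx": -4,"dy": 0,"dz": 0,"spin": -0.1},{"dx": -3,"dy": 0,"dz": 0,"spin": 0},{"dx": 0,"dy": 0,"dz": 0,"spin": 0},{"dx": 0,"dy": 0,"dz": 0,"spin": 0}]}}

```text
time: 16.0
ee_pos: [0.4784, -0.4209, 0.393]
eef_rot: [0.711, 0.703, -0.0, -0.001]
ft_force: [0.8, 0.5, 0.5]
width: 0.0681
grip_force: 0.0
```

```bash
python3 - <<'E'
from h import *
c=imaging.camera("wrist"); pickle.dump(c,open("w3.pkl","wb")); cv2.imwrite("pics/w3.png",c["img"][:,:,::-1]); where(.606,-.322,.27,-11)
E
```

```text
t 16.05 ee [ 0.4789 -0.4199  0.3933] closing yaw -0.55 tilt 0.08
spin 0.182
shift cm now [ 9.9  12.63 12.33]
```

View pics/w3.png

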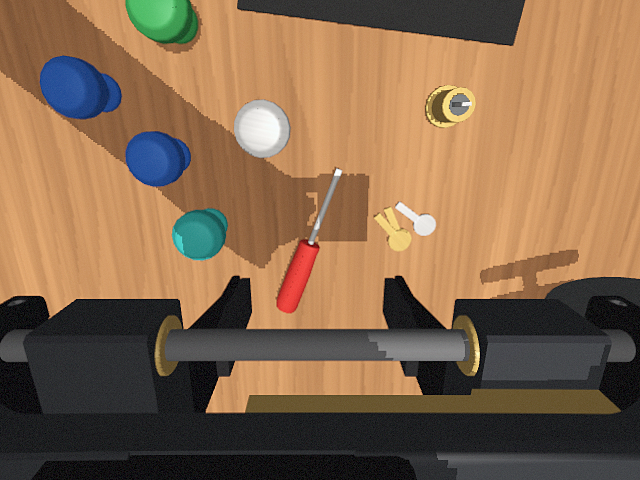

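Grey knob head at (262,128), rim top at (459,104), blue knob at (155,158), teal at (200,234). Measuring the knob and rim from here.

```bash
python3 - <<'E'
from h import *
np.set_printoptions(precision=4,suppress=True)
c=pickle.load(open("w3.pkl","rb")); H=hsv(c); d=pickle.load(open("c0.pkl","rb"))
m=((H[...,1]<45)&(H[...,2]>100)).astype(np.uint8)
b=biggest(m,(225,90,305,170)); (p,rad)=cv2.minEnclosingCircle(b.astype(np.float32)); P=onplane(c,b,.045)
print("knob px",p,rad,"world",cv2.minEnclosingCircle((P[:,:2]*1000).astype(np.float32)))
bm=((H[...,0]>18)&(H[...,0]<32)&(H[...,1]>90)).astype(np.uint8)
b=biggest(bm,(415,75,490,135)); print(cv2.boundingRect(b.astype(np.int32)))
# rim: body top ring right half, flange left half
print("rim top",onplane(c,[(459,104)],.038), "blue2",onplane(c,[(155,158)],.045),"teal",onplane(c,[(200,234)],.045),"green",onplane(c,[(160,8)],.045))
W2=pickle.load(open("w2.pkl","rb")); print("tri rim top",tri(W2,(447.5,242.3),c,(459,104)))
cv2.imwrite("pics/rim2.png",cv2.resize(c["img"][70:140,410:500,::-1],None,fx=4,fy=4,interpolation=cv2.INTER_NEAREST))
E
```

```text
knob px (261.80462646484375, 127.94696044921875) 29.30119514465332 world ((428.7508850097656, -340.72479248046875), 25.163894653320312)
(425, 85, 51, 43)
rim top [[ 0.6056 -0.3214  0.038 ]] blue2 [[ 0.3295 -0.3653  0.045 ]] teal [[ 0.3625 -0.4387  0.045 ]] green [[ 0.352  -0.2464  0.045 ]]
tri rim top (array([ 0.6059, -0.3214,  0.0375]), np.float64(0.0003340870979530993))
```

View pics/rim2.png

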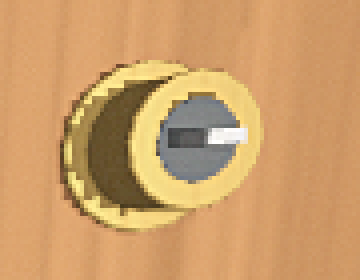

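Call:
{"fn": "move_arm", "kwargs": {"claw": 6, "steps": [{"dx": 1.5,"dy": 1.8,"dz": 1,"spin": 0},{"dx": 2,"dy": 2.6,"dz": 2,"spin": 0},{"dx": 2,"dy": 2.6,"dz": 2.5,"spin": 0},{"dx": 2,"dy": 2.6,"dz": 2.5,"spin": 0},{"dx": 1.5,"dy": 2,"dz": 2,"spin": 0},{"dx": 0.9,"dy": 1,"dz": 2,"spin": 0},{"dx": 0,"dy": 0,"dz": 1.5,"spin": 0},{"dx": 0,"dy": 0,"dz": 0,"spin": 0},{"dx": 0,"dy": 0,"dz": 0,"spin": 0}]}}

```text
time: 16.95
ee_pos: [0.6048, -0.3236, 0.26]
eef_rot: [0.711, 0.703, -0.0, 0.0]
ft_force: [0.3, 0.2, 0.6]
width: 0.0601
grip_force: 0.0
```

```bash
python3 -c "
from h import *
where(.606,-.3215,.193,0)"
```

```text
t 16.95 ee [ 0.6048 -0.3236  0.26  ] closing yaw -0.64 tilt 0.04
spin -0.011
shift cm now [0.22 0.12 6.7 ]
```

Call:
{"fn": "move_arm", "kwargs": {"steps": [{"dx": 0.2,"dy": 0.1,"dz": 0,"spin": 0},{"dx": 0,"dy": 0,"dz": 2,"spin": 0},{"dx": 0,"dy": 0,"dz": 2,"spin": 0},{"dx": 0,"dy": 0,"dz": 2,"spin": 0},{"dx": 0,"dy": 0,"dz": 0.6,"spin": 0},{"dx": 0,"dy": 0,"dz": 0,"spin": 0},{"dx": 0,"dy": 0,"dz": 0,"spin": 0}]}}

```text
time: 17.65
ee_pos: [0.6069, -0.3213, 0.1949]
eef_rot: [0.711, 0.703, 0.0, 0.001]
ft_force: [0.5, -0.2, 0.9]
width: 0.0599
grip_force: 0.0
```

Call:
{"fn": "move_arm", "kwargs": {"claw": 0, "steps": [{"dx": 0,"dy": 0,"dz": 0,"spin": 0},{"dx": 0,"dy": 0,"dz": 0,"spin": 0},{"dx": 0,"dy": 0,"dz": 0,"spin": 0},{"dx": 0,"dy": 0,"dz": 0,"spin": 0},{"dx": 0,"dy": 0,"dz": 0,"spin": 0},{"dx": 0,"dy": 0,"dz": 0,"spin": 0},{"dx": 0,"dy": 0,"dz": 0,"spin": 0}]}}

```text
time: 18.35
ee_pos: [0.6066, -0.3208, 0.1935]
eef_rot: [0.711, 0.704, 0.0, 0.0]
ft_force: [0.9, 0.8, 1.6]
width: 0.0287
grip_force: 25.0
```

```bash
python3 -c "
from h import *
where(.5901,-.1896,.21,0)"
```

```text
t 18.35 ee [ 0.6066 -0.3208  0.1935] closing yaw -0.57 tilt 0.01
spin -0.01
shift cm now [13.1  -1.78 -1.65]
```

Call:
{"fn": "move_arm", "kwargs": {"steps": [{"dx": 0,"dy": 0,"dz": -2,"spin": 0},{"dx": 0,"dy": 0,"dz": -2.5,"spin": 0},{"dx": 2,"dy": -0.3,"dz": -1,"spin": 0},{"dx": 3,"dy": -0.4,"dz": 0,"spin": 0},{"dx": 3.5,"dy": -0.4,"dz": 0,"spin": 0},{"dx": 3,"dy": -0.4,"dz": 0,"spin": 0},{"dx": 1.6,"dy": -0.3,"dz": 1,"spin": 0},{"dx": 0,"dy": 0,"dz": 1.5,"spin": 0},{"dx": 0,"dy": 0,"dz": 1,"spin": 0},{"dx": 0,"dy": 0,"dz": 0,"spin": 0},{"dx": 0,"dy": 0,"dz": 0,"spin": 0}]}}

```text
time: 19.45
ee_pos: [0.5896, -0.1912, 0.2129]
eef_rot: [0.711, 0.703, -0.001, -0.0]
ft_force: [0.4, -0.1, -2.0]
width: 0.0287
grip_force: 25.0
```

```bash
python3 -c "
from h import *
where(.5901,-.1900,.1967,0)"
```

```text
t 19.45 ee [ 0.5896 -0.1912  0.2129] closing yaw -0.69 tilt 0.06
spin -0.012
shift cm now [0.12 0.05 1.62]
```

Call:
{"fn": "move_arm", "kwargs": {"steps": [{"dx": 0.2,"dy": 0,"dz": 0.7,"spin": 0},{"dx": 0,"dy": 0,"dz": 0.5,"spin": 0},{"dx": 0,"dy": 0,"dz": 0.25,"spin": 0},{"dx": 0,"dy": 0,"dz": 0.1,"spin": 0},{"dx": 0,"dy": 0,"dz": 0,"spin": 0},{"dx": 0,"dy": 0,"dz": 0,"spin": 0}]}}

```text
time: 20.05
ee_pos: [0.59, -0.1877, 0.1981]
eef_rot: [0.711, 0.704, 0.0, 0.0]
ft_force: [0.0, -0.9, -1.6]
width: 0.029
grip_force: 25.0
```

Call:
{"fn": "move_arm", "kwargs": {"claw": 4.5, "steps": [{"dx": 0,"dy": 0,"dz": 0,"spin": 0},{"dx": 0,"dy": 0,"dz": 0,"spin": 0},{"dx": 0,"dy": 0,"dz": 0,"spin": 0},{"dx": 0,"dy": 0,"dz": 0,"spin": 0},{"dx": 0,"dy": 0,"dz": -2,"spin": 0},{"dx": 0,"dy": 0,"dz": -3,"spin": 0},{"dx": 0,"dy": 0,"dz": -3,"spin": 0},{"dx": 0,"dy": 0,"dz": -2,"spin": 0},{"dx": 0,"dy": 0,"dz": 0,"spin": 0}]}}

```text
time: 20.95
ee_pos: [0.5907, -0.188, 0.3013]
eef_rot: [0.711, 0.704, 0.002, 0.002]
ft_force: [0.7, 0.2, 0.4]
width: 0.045
grip_force: 0.0
```

```bash
python3 -c "
from h import *
where(.4290,-.3395,.27,0)"
```

```text
t 20.95 ee [ 0.5907 -0.188   0.3013] closing yaw -0.58 tilt 0.32
spin -0.01
shift cm now [-15.31 -16.04   3.06]
```

Call:
{"fn": "move_arm", "kwargs": {"claw": 7, "steps": [{"dx": -2,"dy": -2,"dz": 0,"spin": 0},{"dx": -3,"dy": -3.2,"dz": 0,"spin": 0},{"dx": -3,"dy": -3.2,"dz": 0,"spin": 0},{"dx": -3,"dy": -3.2,"dz": 0,"spin": 0},{"dx": -2.5,"dy": -2.6,"dz": 0,"spin": 0},{"dx": -1.8,"dy": -1.8,"dz": 1,"spin": 0},{"dx": 0,"dy": 0,"dz": 1.5,"spin": 0},{"dx": 0,"dy": 0,"dz": 0,"spin": 0},{"dx": 0,"dy": 0,"dz": 0,"spin": 0}]}}

```text
time: 21.85
ee_pos: [0.4286, -0.3385, 0.2725]
eef_rot: [0.71, 0.704, -0.0, -0.001]
ft_force: [1.7, -0.6, -0.2]
width: 0.0701
grip_force: 0.0
```

```bash
python3 -c "
from h import *
where(.4290,-.3395,.208,0)"
```

```text
t 21.85 ee [ 0.4286 -0.3385  0.2725] closing yaw -0.53 tilt 0.06
spin -0.009
shift cm now [-0.11  0.04  6.45]
```

Call:
{"fn": "move_arm", "kwargs": {"steps": [{"dx": -0.1,"dy": 0,"dz": 2,"spin": 0},{"dx": 0,"dy": 0,"dz": 2,"spin": 0},{"dx": 0,"dy": 0,"dz": 1.5,"spin": 0},{"dx": 0,"dy": 0,"dz": 0.8,"spin": 0},{"dx": 0,"dy": 0,"dz": 0,"spin": 0},{"dx": 0,"dy": 0,"dz": 0,"spin": 0}]}}

```text
time: 22.45
ee_pos: [0.4287, -0.3401, 0.2104]
eef_rot: [0.711, 0.704, 0.0, 0.0]
ft_force: [-0.6, 0.2, 0.4]
width: 0.0702
grip_force: 0.0
```

Call:
{"fn": "move_arm", "kwargs": {"claw": 0, "steps": [{"dx": 0,"dy": 0,"dz": 0,"spin": 0},{"dx": 0,"dy": 0,"dz": 0,"spin": 0},{"dx": 0,"dy": 0,"dz": 0,"spin": 0},{"dx": 0,"dy": 0,"dz": 0,"spin": 0},{"dx": 0,"dy": 0,"dz": 0,"spin": 0},{"dx": 0,"dy": 0,"dz": 0,"spin": 0}]}}

```text
time: 23.05
ee_pos: [0.4287, -0.3401, 0.2102]
eef_rot: [0.711, 0.704, 0.0, 0.0]
ft_force: [1.4, 1.0, 3.6]
width: 0.0485
grip_force: 25.0
```

Call:
{"fn": "move_arm", "kwargs": {"steps": [{"dx": 0,"dy": 0,"dz": -1,"spin": 0},{"dx": 0,"dy": 0,"dz": -2,"spin": 0},{"dx": 0,"dy": 0,"dz": -3,"spin": 0},{"dx": 0,"dy": 0,"dz": -3,"spin": 0},{"dx": 0,"dy": 0,"dz": -2,"spin": 0},{"dx": 0,"dy": 0,"dz": -1,"spin": 0},{"dx": 0,"dy": 0,"dz": 0,"spin": 0}]}}

```text
time: 23.75
ee_pos: [0.4284, -0.3401, 0.3309]
eef_rot: [0.711, 0.704, 0.0, 0.001]
ft_force: [0.1, -0.6, -1.7]
width: 0.0482
grip_force: 25.0
```

```bash
python3 - <<'E'
from h import *
where(.5182,-.0378,.32,0)
for n in ("scene","side"):
    c=imaging.camera(n); pickle.dump(c,open(n+"2.pkl","wb")); 
    a=(130,190,420,350) if n=="scene" else (230,190,520,380)
    cv2.imwrite(f"pics/{n}2.png",cv2.resize(c["img"][a[1]:a[3],a[0]:a[2],::-1],None,fx=2.7,fy=2.7,interpolation=cv2.INTER_CUBIC))
E
```

```text
t 23.75 ee [ 0.4284 -0.3401  0.3309] closing yaw -0.58 tilt 0.1
spin -0.01
shift cm now [30.32  8.67  1.09]
```

View pics/side2.png

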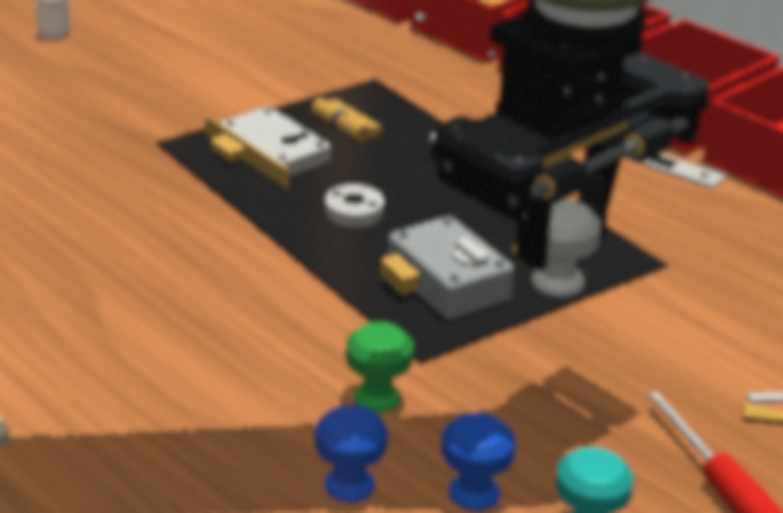

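The knob hangs upright in the grip; rose, euro and locks lie as intended. Moving over the rose, and checking where it lies with the fixed cameras.

```bash
python3 - <<'E'
from h import *
np.set_printoptions(precision=4,suppress=True)
S=pickle.load(open("scene2.pkl","rb")); D=pickle.load(open("side2.pkl","rb"))
for c,n in ((S,"scene"),(D,"side")):
    H=hsv(c); u=proj(c,[[.5182,-.038,.017]])[0].astype(int); x,y=u
    m=((H[...,1]<60)&(H[...,2]>110)).astype(np.uint8); b=biggest(m,(x-22,y-14,x+22,y+14)); k=np.zeros(m.shape,np.uint8); cv2.drawContours(k,[b.astype(np.int32)],-1,1,-1)
    e=cv2.fitEllipse(b.astype(np.float32)); print(n,u,e,"->",onplane(c,[e[0]],.012))
E
```

```text
scene [287 271] ((287.7107238769531, 271.2306823730469), (12.432680130004883, 18.7796688079834), 87.79002380371094) -> [[ 0.5132 -0.0393  0.012 ]]
side [361 263] ((360.72186279296875, 263.83673095703125), (12.160804748535156, 21.596328735351562), 91.57231140136719) -> [[ 0.5222 -0.0304  0.012 ]]
```

Call:
{"fn": "move_arm", "kwargs": {"steps": [{"dx": 2.5,"dy": 0.7,"dz": 0,"spin": 0},{"dx": 3.5,"dy": 1,"dz": 0,"spin": 0},{"dx": 4,"dy": 1.2,"dz": 0,"spin": 0},{"dx": 4,"dy": 1.2,"dz": 0,"spin": 0},{"dx": 4,"dy": 1.2,"dz": 0,"spin": 0},{"dx": 4,"dy": 1.2,"dz": 0,"spin": 0},{"dx": 4,"dy": 1.2,"dz": 0,"spin": 0},{"dx": 3,"dy": 0.8,"dz": 0,"spin": 0},{"dx": 1.3,"dy": 0.2,"dz": 1,"spin": 0},{"dx": 0,"dy": 0,"dz": 2,"spin": 0},{"dx": 0,"dy": 0,"dz": 0,"spin": 0},{"dx": 0,"dy": 0,"dz": 0,"spin": 0}]}}

```text
time: 25.05
ee_pos: [0.5179, -0.0387, 0.299]
eef_rot: [0.711, 0.703, -0.001, -0.001]
ft_force: [0.8, 0.1, -3.0]
width: 0.0486
grip_force: 25.0
```

```bash
python3 -c "
from h import *
where(.5182,-.0380,.2275,0)"
```

```text
t 25.05 ee [ 0.5179 -0.0387  0.299 ] closing yaw -0.64 tilt 0.14
spin -0.011
shift cm now [0.07 0.04 7.15]
```

Call:
{"fn": "move_arm", "kwargs": {"steps": [{"dx": 0.05,"dy": 0,"dz": 2,"spin": 0},{"dx": 0,"dy": 0,"dz": 2,"spin": 0},{"dx": 0,"dy": 0,"dz": 1.5,"spin": 0},{"dx": 0,"dy": 0,"dz": 0.7,"spin": 0},{"dx": 0,"dy": 0,"dz": 0.4,"spin": 0},{"dx": 0,"dy": 0,"dz": 0,"spin": 0},{"dx": 0,"dy": 0,"dz": 0,"spin": 0}]}}

```text
time: 25.75
ee_pos: [0.5187, -0.0375, 0.2347]
eef_rot: [0.711, 0.703, 0.0, 0.0]
ft_force: [0.0, 0.4, -2.0]
width: 0.0483
grip_force: 25.0
```

```bash
python3 - <<'E'
from h import *
where(.5182,-.0380,.2275,0)
ims=[]
for n in ("scene","side"):
    c=imaging.camera(n); x,y=proj(c,[[.5182,-.038,.04]])[0].astype(int)
    ims.append(cv2.resize(c["img"][y-45:y+45,x-60:x+60,::-1],None,fx=3.3,fy=3.3,interpolation=cv2.INTER_CUBIC))
cv2.imwrite("pics/kn.png",np.hstack(ims))
E
```

```text
t 25.75 ee [ 0.5187 -0.0375  0.2347] closing yaw -0.59 tilt 0.07
spin -0.01
shift cm now [-0.05 -0.05  0.72]
```

View pics/kn.png

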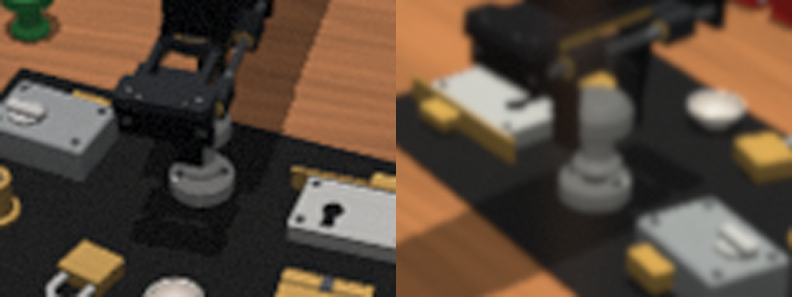

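The foot looks centred above the rose in both views (scene crop rose (201,178), side crop rose (595,183)), about 7 mm up. Lowering and releasing.

Call:
{"fn": "move_arm", "kwargs": {"steps": [{"dx": -0.05,"dy": -0.05,"dz": 0.3,"spin": 0},{"dx": 0,"dy": 0,"dz": 0.2,"spin": 0},{"dx": 0,"dy": 0,"dz": 0.1,"spin": 0},{"dx": 0,"dy": 0,"dz": 0.05,"spin": 0},{"dx": 0,"dy": 0,"dz": 0,"spin": 0},{"dx": 0,"dy": 0,"dz": 0,"spin": 0},{"dx": 0,"dy": 0,"dz": 0,"spin": 0}]}}

```text
time: 26.55
ee_pos: [0.518, -0.0378, 0.2274]
eef_rot: [0.711, 0.704, 0.0, 0.0]
ft_force: [0.7, 0.5, -2.0]
width: 0.0483
grip_force: 25.0
```

Call:
{"fn": "move_arm", "kwargs": {"steps": [{"dx": 0,"dy": 0,"dz": 0.05,"spin": 0},{"dx": 0,"dy": 0,"dz": 0,"spin": 0},{"dx": 0,"dy": 0,"dz": 0,"spin": 0}]}}

```text
time: 26.85
ee_pos: [0.518, -0.0379, 0.2272]
eef_rot: [0.711, 0.704, 0.0, 0.0]
ft_force: [-1.4, -1.3, 2.5]
width: 0.0482
grip_force: 24.9
```

Call:
{"fn": "move_arm", "kwargs": {"claw": 7, "steps": [{"dx": 0,"dy": 0,"dz": 0,"spin": 0},{"dx": 0,"dy": 0,"dz": 0,"spin": 0},{"dx": 0,"dy": 0,"dz": 0,"spin": 0},{"dx": 0,"dy": 0,"dz": 0,"spin": 0},{"dx": 0,"dy": 0,"dz": 0,"spin": 0},{"dx": 0,"dy": 0,"dz": -1,"spin": 0},{"dx": 0,"dy": 0,"dz": -3,"spin": 0},{"dx": 0,"dy": 0,"dz": -3,"spin": 0},{"dx": 0,"dy": 0,"dz": -3,"spin": 0},{"dx": -2,"dy": 0,"dz": -3,"spin": 0},{"dx": -3,"dy": 0,"dz": -3,"spin": 0},{"dx": -3,"dy": 0,"dz": -1,"spin": 0}]}}

```text
time: 28.05
ee_pos: [0.5173, -0.1187, 0.4012]
eef_rot: [0.71, 0.704, 0.002, 0.002]
ft_force: [1.8, -0.4, -0.7]
width: 0.0702
grip_force: 0.0
```

Call:
{"fn": "move_arm", "kwargs": {"steps": [{"dx": -3,"dy": 0,"dz": 0,"spin": 0},{"dx": -2,"dy": 0,"dz": 0,"spin": 0},{"dx": 0,"dy": 0,"dz": 0,"spin": 0},{"dx": 0,"dy": 0,"dz": 0,"spin": 0},{"dx": 0,"dy": 0,"dz": 0,"spin": 0}]}}

```text
time: 28.55
ee_pos: [0.5168, -0.1666, 0.3971]
eef_rot: [0.71, 0.704, 0.0, -0.0]
ft_force: [0.8, 0.4, -0.4]
width: 0.0698
grip_force: 0.0
```

```bash
python3 - <<'E'
from h import *
where(.5182,-.0380,.2275,0)
c=imaging.camera("wrist"); pickle.dump(c,open("w4.pkl","wb")); cv2.imwrite("pics/w4.png",c["img"][:,:,::-1])
E
```

```text
t 28.55 ee [ 0.5168 -0.1666  0.3971] closing yaw -0.48 tilt 0.03
spin -0.008
shift cm now [12.86  0.03 16.97]
```

View pics/w4.png

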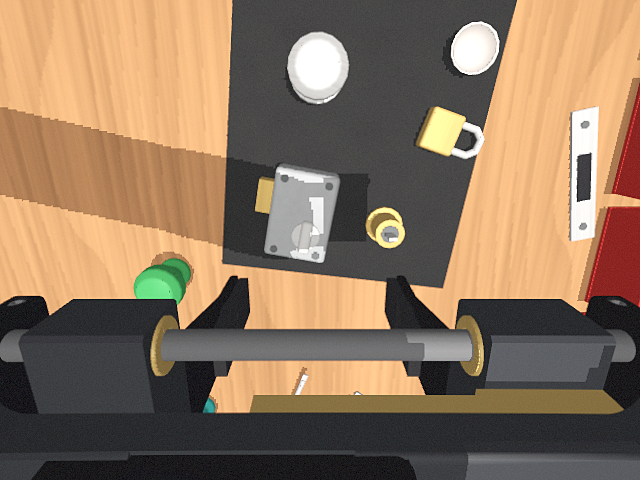

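Knob head (318,66) stands over the rose, whose rim shows below it; rim cylinder upright at (387,228) behind the nightlatch; padlock (442,132) is untouched. Checking the numbers.

```bash
python3 - <<'E'
from h import *
np.set_printoptions(precision=4,suppress=True)
c=pickle.load(open("w4.pkl","rb")); H=hsv(c)
m=((H[...,1]<50)&(H[...,2]>190)).astype(np.uint8)
b=biggest(m,(280,20,360,110)); P=onplane(c,b,.060); print("knob head",cv2.minEnclosingCircle((P[:,:2]*1000).astype(np.float32)))
m=((H[...,1]<60)&(H[...,2]>85)).astype(np.uint8); nl=biggest(m,(255,150,350,270)); print("night",rect(onplane(c,nl,.037)))
rp=onplane(c,[(390,235)],.041)[0]; print("rim top",rp)
a=np.radians(-11); N=np.array([.4998,-.172]); Rm=np.array([[np.cos(a),np.sin(a)],[-np.sin(a),np.cos(a)]]); print("rim in night",Rm@(rp[:2]-N))
S=imaging.camera("scene"); D=imaging.camera("side")
for n,C in (("scene",S),("side",D)):
    H=hsv(C); x,y=proj(C,[[.625,.091,.0115]])[0].astype(int); m=((H[...,0]>16)&(H[...,0]<32)&(H[...,1]>90)).astype(np.uint8)
    m=cv2.morphologyEx(m,cv2.MORPH_CLOSE,np.ones((5,5)))
    b=biggest(m,(x-30,y-18,x+30,y+18)); print(n,"euro",rect(onplane(C,b,.0115)))
w=120; ims=[]
for C in (S,D):
    x,y=proj(C,[[.56,-.02,.04]])[0].astype(int); ims.append(cv2.resize(C["img"][y-70:y+70,x-95:x+95,::-1],(396,292),interpolation=cv2.INTER_CUBIC))
cv2.imwrite("pics/fin.png",np.hstack(ims))
E
```

```text
knob head ((518.5203857421875, -39.35781478881836), 26.596345901489258)
night (array([ 500.6, -169.2]), 94.8, 63.7, 79.0)
rim top [ 0.5899 -0.1899  0.041 ]
rim in night [ 0.0919 -0.0004]
scene euro (array([624.2,  88.9]), 76.4, 44.7, 86.1)
side euro (array([625.4,  95.6]), 93.8, 44.5, 88.1)
```

View pics/fin.png

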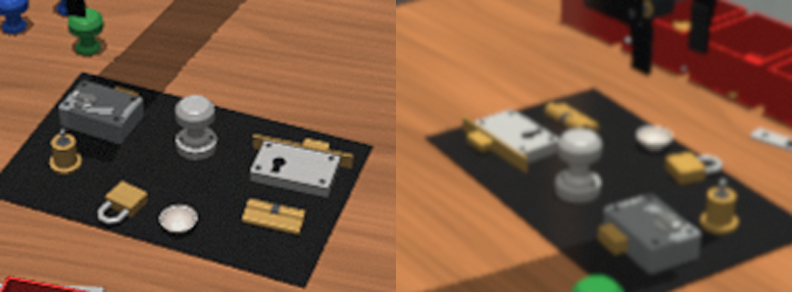

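Everything stands as required in both views. The rim measures (91.9, -0.4) mm against (92, 0), and the knob head sits about 1.5 mm from mat_mid. The euro is within about 5 mm and parallel, as far as the distant cameras can tell. Handing in.

```bash
python3 -c "
from bench import job
print(job.close_job())"
```

```text
the job is handed in; nothing more can be done
None
```

The job is handed in at about 29 s of the allowed 109 s: by my camera checks all four parts were placed within tolerance, the padlock showed no sign of having moved and the arm stayed well clear of the oil bottle; the hand-in returned no verdict.

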